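# Push the toddler's spoon off the tray so it drops into the pot

## Task

Three look-alike spoons lie in the lanes of the wooden tray on top of the clear acrylic box; the toddler's is the shortest of them. Slide the box's front panel aside, stand the narrow white pot on the counter close against the box front below that spoon's lane, and push the spoon along and over the edge, never lifting it, so that it drops bowl-down into the pot and stays standing there. Leave the other two spoons, the plate, the blue cups, the red spoon and the fork where they are, and leave the pot upright on the counter.

Things in the scene. Friction and masses are not known exactly. Their poses are not given: they have to be found in the camera images.
- tray: Clear acrylic box, fixed, its top a wooden tray (all sizes in mm): 205 deep (x), 125 wide (y), tray floor 85 above the counter. Origin: counter level under the middle of the FRONT edge (far from the robot); x out of the front, y along it, z up; the box covers x -205 to 0. Three lanes along x, centred at y -40, 0, +40, each 30 wide between ribs 5 high, open at the back; front shut by the panel.
- panel (a joint): Clear front panel, 4 thick, 124 wide, 8 behind the front edge, its top 21 above the tray floor (106 above the counter). Value in m: 0 shut, covering tray y -62 to +62; slides to the tray's +y up to 0.130, all lanes free. At v it covers y -62+v to +62+v, so it sticks out past the box's side at 87 to 106 above the counter. Stays where left; needs about 1.5 N.
- panel_knob (a point): Top of the wooden knob on the panel's upper edge: upright cylinder 16 across, 24 high (106 to 130 above the counter), at y = -50 mm + v of the tray, 8 behind the front edge. This point is the centre of its top.
- spoon_short: The toddler's spoon, the shortest, 115 long; steel bowl 34 long, 24 wide, 7 high, then white handle 14 wide, 15 high, square end. Lies in one of the lanes, bowl to the front edge; heavy bowl. Origin: underside, 30 behind the bowl's tip, about the balance point; x along the spoon to the bowl, z up. Its handle end is 85 behind the origin.
- spoon_short_tip (a point): Tip of the short spoon's bowl, mid-thickness.
- spoon_mid: Look-alike spoon, 137 long; steel bowl 34 long, 24 wide, 7 high, then white handle 14 wide, 15 high, square end. Lies in one of the lanes, bowl to the front edge; heavy bowl. Origin: underside, 30 behind the bowl's tip, about the balance point; x along the spoon to the bowl, z up.
- spoon_long: Look-alike spoon, 159 long; steel bowl 34 long, 24 wide, 7 high, then white handle 14 wide, 15 high, square end. Lies in one of the lanes, bowl to the front edge; heavy bowl. Origin: underside, 30 behind the bowl's tip, about the balance point; x along the spoon to the bowl, z up.
- pot: White ceramic rectangular pot, open at the top, 56 (x) by 46 (y), 80 high, walls and floor 4 thick, 0.35 kg, standing loose on the counter. Its long side should run along the tray's x. Origin: centre of the underside, z up.
- cups: Bystander: tower of upturned blue stacking cups, 68 across at the foot, 72 high. Origin: centre of the underside.
- plate: Bystander: white ceramic plate, 144 across, 18 high. Origin: centre of the underside.
- red_spoon: Bystander: red plastic spoon lying on the counter, 120 long. Origin: underside, near its middle; x along it.
- fork: Bystander: small steel fork lying on the counter, 117 long, 22 wide, 6 high. Origin: underside, near its middle; x along it.
There are look-alikes about, which are no part of the job. Leave any green look-alike of the spoon_short alone. Of the things shaped like the tray, the clear one is meant.

How it is judged (in metres and radians):
At the end, for the whole second after the job is handed in: The short spoon stands bowl-down in the pot: its tip inside the pot and within 25 mm of the pot's underside height, leaning less than 40 degrees; the pot stands upright on the counter; both at rest; the other spoons, plate, cups, red spoon and fork within 20 mm of where they started (x of spoon_short_tip in the frame of pot between -0.026 and 0.026 m and y of spoon_short_tip in the frame of pot between -0.021 and 0.021 m and z of spoon_short_tip in the frame of pot between 0 and 0.025 m and angle between spoon_short's own x axis and vertical above 2.45 rad and angle between pot's own z axis and vertical below 0.08 rad and height (world z) of pot between -0.004 and 0.004 m and linear speed of each of spoon_short, pot below 0.02 m/s and distance of each of spoon_mid, spoon_long, plate, cups, red_spoon, fork from where it was at the start of the episode below 0.02 m); the robot touches nothing.
It fails at once if the short spoon is lifted (more than 25 mm above the tray floor) (height (world z) of spoon_short above 0.11 m).
It fails at once if another spoon in the tray is disturbed (moved over 20 mm) (distance of any of spoon_mid, spoon_long from where it was at the start of the episode above 0.02 m).
It fails at once if the plate, cups, red spoon or fork is disturbed (moved over 20 mm) (distance of any of plate, cups, red_spoon, fork from where it was at the start of the episode above 0.02 m).
It also fails if it takes over 58 s, if anything falls off the work surface, if the arm or the gripper's body presses on something with over 40 N, if the wrist force passes 120 N, or if a joint passes its speed limit or range.

## Robot

A 6-joint arm with a two-finger parallel gripper is mounted at the origin on the work surface. World frame = base frame: x ahead of the robot, y to its left, z up, the work surface at z = 0. Lengths are in m, angles in degrees, forces in N, time in s.
With the tool pointing down it reaches from about 0.375 to 0.9 m from the base axis. Payload 3.1 kg.
Tool frame: the origin (TCP) lies between the finger pads; the fingertips stand 11 mm ahead of it and the grasp point (between the pads) lies 8 mm behind it; z points along the fingers, y is the line along which they close (so a half turn about z gives the same grasp; the last joint's range is limited). The gripper opens to 87 mm and grips with 3 to 60 N. Pads are 19 mm wide; open, the fingers measure 117 mm over their backs; the gripper's body (75 mm by 190 mm) begins 51 mm behind the grasp point.
Start: joints at [-79.211, 30.224, 82.088, -0, 67.689, -10.227], TCP at [0.224, -0.583, 0.234] pointing down, gripper open.
Joint ranges: [-176.69, 176.69], [-43.24, 126.21], [12.49, 139.97], [-82, 262], [0, 151.66], [-163.58, 163.58]. Speed limits (degrees/s): [159.86, 159.86, 180, 180, 180, 180].

## Interface

Orientations are given as a 3x3 rotation matrix whose columns are the frame's x, y, z axes.
In Python, from rig import bot, viewer, workorder, models gives the robot as it stands.
- The arm moves only by the shell command python3 -m jog 'ROWS'. ROWS is JSON, a list of rows, each a list of 7 numbers: the opening, from 0 (shut) to 1 (fully open), then the shift along the tool's x, y, z in m, then the turn, a rotation vector about the tool's x, y, z in degrees. In form: [[claw, x, y, z, ax, ay, az], ...]. A call has 1 to 20 rows; each row is the pose to reach, as a shift and turn from the pose commanded when the call began, along the tool's axes at that moment; what a row does not reach only later rows make up. A row lasts 1/8 s, in which the tool goes at most 62.5 mm and 10.7 degrees, less where a joint would pass 70% of its speed; a pose out of reach is approached as far as the arm can. A call with a gripper value outside its range is refused whole. The fingers move at their own pace and stop on an object; the grip force is fixed at half the most. Time passes only in rows, so rows that repeat a pose let the fingers close. It gives the time, the measured TCP pose, the force, the opening and the grip force at its end, in the units of the state.
- bot.read_state(): the state, without advancing time (a new reading comes with each control period).
- viewer.capture(name): name is "scene" or "top" or "wrist"; returns (picture, depth): 480x640x3 uint8, blue, green, red; 480x640 float32, m along the optical axis (not along the pixel's ray), 0 where there is no reading.
- viewer.camera_info(name): a dict with "fx", "fy", "cx", "cy" (pixels), "world_to_cam" (4x4, takes a point from world to camera coordinates). Camera axes: x right, y down, z forward; pixel columns grow to the right and rows downward; lengths in m; the calibration is good to about 2 mm. A picture is of the moment at which its call begins: read the wrist's pose just before it. camera_info takes no time and is no camera call; for the wrist camera it gives the pose at the moment of the call.
- workorder.hand_in(): hands the job in; it is judged then, once.
Trained networks look in the newest picture that a camera, given by its name, has taken for a name from the list of things; names that differ only in an ending like _2 or _b are one class to them, and where a whole thing is asked for, a point or a joint stands for the part that bears it (a point fixed in the world has none). Each returns a list of dicts, best first, with "p" (0 to 1); they miss things now and then, are a little off and sometimes report something else, mostly with a low value. They report only what shows in the picture. A call takes as long as a camera call. They do not tell look-alikes from the thing itself.
- models.outline_of(camera, thing): "mask" (480x640 bool, what is visible of it).
- models.tip_of(camera, thing): "xyz" ([x, y, z] in m, in world coordinates, good to about 4 mm: a listed point, or the origin of a listed thing).
The state is a dict: "time_s": time; "joint_positions": joint angles; "qvel": joint speeds; "tau": joint torques, N m; "position": TCP position; "tcp_rot": TCP orientation; "force": force on the tool from outside, world axes, zero at the start; "moment": the same for the moment, N m; "opening": opening from 0.0 (shut) to 1.0 (fully open); "grasp_force": force on a finger pad.
Only numpy, scipy, OpenCV 4.12 (cv2) and the standard library are available. Lean on these libraries where they do the work, as an engineer would, in place of code of your own. Each camera call takes 0.05 s, during which the arm holds its last target. There are 200 camera calls.

## Working session

There is one attempt and no reset: what is moved stays moved. The work goes in short steps, Python scripts to look and compute and a shell command to move; the robot and the scene stay as the last step left them, time stands still between calls to the robot, and variables do not carry over. Pictures are saved under pics/ and viewed, at most 10 in all, crops included, and the job is handed in when it is done.

```bash
ls; mkdir -p pics; python3 - <<'E'
from rig import bot,viewer,models
import cv2,numpy as np
a,_=viewer.capture("top");b,_=viewer.capture("scene")
cv2.imwrite("pics/top0.png",a);cv2.imwrite("pics/scene0.png",b)
for c in ("top","scene"):
    for t in ["tray","panel_knob","spoon_short","spoon_short_tip","spoon_mid","spoon_long","pot","cups","plate","red_spoon","fork"]:
        print(c,t,[(round(d["p"],2),np.round(d["xyz"],3).tolist()) for d in models.tip_of(c,t)[:4]])
s=bot.read_state();print(s["time_s"],s["position"],s["tcp_rot"])
for c in ("top","scene"):
    i=viewer.camera_info(c);print(i["fx"],i["cx"],i["cy"],np.round(i["world_to_cam"],3))
E
```

```text
pics
top tray [(0.61, [0.567, 0.041, 0.003]), (0.59, [0.507, -0.23, -0.003])]
top panel_knob [(0.92, [0.504, -0.277, 0.131]), (0.82, [0.569, -0.008, 0.13])]
top spoon_short [(0.88, [0.337, 0.207, 0.001]), (0.84, [0.51, 0.069, 0.085])]
top spoon_short_tip [(0.79, [0.312, 0.216, 0.003]), (0.74, [0.538, 0.074, 0.087])]
top spoon_mid [(0.63, [0.52, -0.007, 0.083])]
top spoon_long [(0.81, [0.517, 0.032, 0.088])]
top pot [(0.74, [0.489, 0.198, 0.001]), (0.51, [0.594, -0.122, -0.003])]
top cups [(0.83, [0.597, -0.122, -0.0]), (0.33, [0.67, 0.247, 0.001])]
top plate [(0.75, [0.732, 0.097, 0.002]), (0.23, [0.672, 0.247, -0.001])]
top red_spoon [(0.84, [0.672, 0.248, 0.001])]
top fork [(0.82, [0.735, -0.115, -0.0]), (0.45, [0.536, 0.078, 0.089])]
scene tray [(0.83, [0.569, 0.038, -0.003]), (0.59, [0.51, -0.227, -0.002])]
scene panel_knob [(0.75, [0.569, -0.005, 0.128]), (0.67, [0.5, -0.28, 0.13])]
scene spoon_short [(0.8, [0.512, 0.073, 0.083]), (0.64, [0.336, 0.206, 0.001])]
scene spoon_short_tip [(0.59, [0.537, 0.078, 0.089]), (0.44, [0.312, 0.217, 0.004])]
scene spoon_mid [(0.77, [0.515, -0
[... 206 characters left out ...]
7, 0.033, 0.085])]
scene red_spoon [(0.77, [0.669, 0.25, -0.002])]
scene fork [(0.58, [0.735, -0.114, 0.004]), (0.28, [0.67, 0.252, -0.004])]
1.2 [ 0.22416463 -0.58339119  0.23353683] [[ 9.33485519e-01  3.58615095e-01  3.63442113e-06]
 [ 3.58615095e-01 -9.33485518e-01  2.65070904e-05]
 [ 1.28985222e-05 -2.34406268e-05 -1.00000000e+00]]
436.63593771012364 326.43526554042126 238.45210731393897 [[ 0.03  -0.999 -0.04   0.036]
 [-0.987 -0.024 -0.157  0.553]
 [ 0.156  0.044 -0.987  0.733]
 [ 0.     0.     0.     1.   ]]
474.48571865996195 320.00324262966046 237.3322407595765 [[ 0.334  0.943  0.017 -0.234]
 [ 0.552 -0.181 -0.814 -0.211]
 [-0.764  0.281 -0.581  1.428]
 [ 0.     0.     0.     1.   ]]
```

View pics/top0.png

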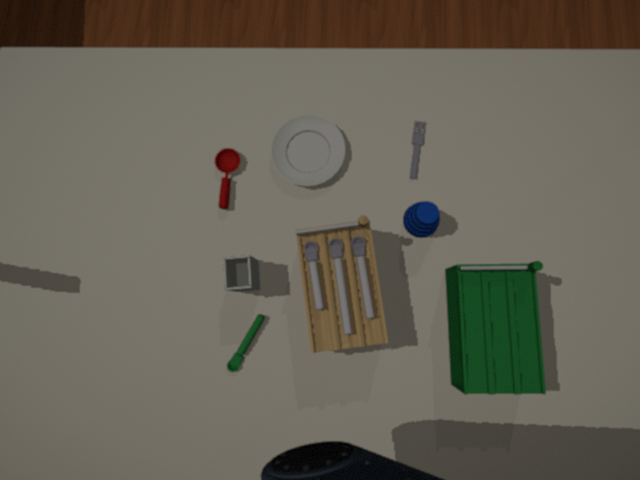

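View pics/scene0.png

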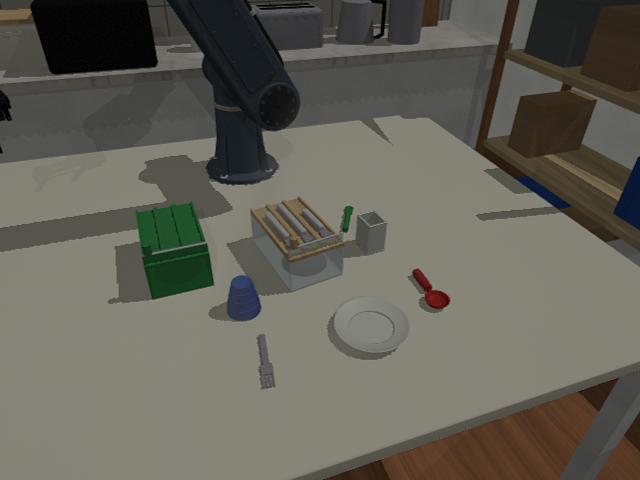

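Candidates for the short spoon in the top image:
- Left-lane spoon at (315,275), visibly the shortest.
- Centre spoon at (342,285), the longest.
- Right spoon at (364,278), the middle one.
- Green look-alike at (247,342), to be left alone.

The clear tray is at (342,285). The green one at (497,328) is a decoy. I choose the left lane (+y) and will move the wrist camera over it for a close check.

```bash
python3 -m jog '[[1,0,0,-0.06,0,0,0],[1,0,0,-0.12,0,0,0],[1,0.49,-0.54,-0.15,0,0,12],[1,0.49,-0.54,-0.15,0,0,12],[1,0.49,-0.54,-0.15,0,0,12],[1,0.49,-0.54,-0.15,0,0,12],[1,0.49,-0.54,-0.15,0,0,12],[1,0.49,-0.54,-0.15,0,0,12],[1,0.49,-0.54,-0.15,0,0,12],[1,0.49,-0.54,-0.15,0,0,12],[1,0.49,-0.54,-0.15,0,0,12],[1,0.49,-0.54,-0.15,0,0,12],[1,0.49,-0.54,-0.15,0,0,12],[1,0.49,-0.54,-0.15,0,0,12],[1,0.49,-0.54,-0.15,0,0,12],[1,0.49,-0.54,-0.15,0,0,12],[1,0.49,-0.54,-0.15,0,0,12]]'
python3 - <<'E'
from rig import bot,viewer,models
import cv2,numpy as np,pickle
s=bot.read_state();print(s["time_s"],s["position"],np.round(s["tcp_rot"],4).tolist())
i=viewer.camera_info("wrist");a,d=viewer.capture("wrist");cv2.imwrite("pics/w1.png",a)
pickle.dump((i,a,d),open("w1.pkl","wb"))
print(i)
for t in ["tray","panel_knob","spoon_short","spoon_short_tip","pot"]:
    print(t,[(round(d["p"],2),np.round(d["xyz"],3).tolist()) for d in models.tip_of("wrist",t)[:4]])
E
```

```text
time_s: 3.32
position: [0.4875, 0.0953, 0.3835]
tcp_rot: [[0.988, 0.155, -0.0], [0.155, -0.988, -0.0], [-0.0, 0.0, -1.0]]
force: [-0.7, -0.7, 0.2]
opening: 0.997
grasp_force: 0.0
3.325 [0.48751404 0.09525937 0.38353646] [[0.9879, 0.155, -0.0004], [0.155, -0.9879, -0.0004], [-0.0004, 0.0003, -1.0]]
{'fx': 380.0571793526917, 'fy': 380.0571793526917, 'cx': 320.52501604393524, 'cy': 242.8699535408636, 'world_to_cam': array([[ 1.54274347e-01, -9.88028025e-01, -2.18473032e-04,
         1.88206471e-02],
       [-9.50251250e-01, -1.48436294e-01,  2.73841613e-01,
         4.03770918e-01],
       [-2.70595618e-01, -4.20391319e-02, -9.61774778e-01,
         6.70949505e-01],
       [ 0.00000000e+00,  0.00000000e+00,  0.00000000e+00,
         1.00000000e+00]])}
tray [(0.8, [0.568, 0.038, -0.002]), (0.67, [0.509, -0.23, 0.002])]
panel_knob [(0.73, [0.735, -0.113, -0.002]), (0.72, [0.568, -0.014, 0.131]), (0.44, [0.674, 0.25, -0.0])]
spoon_short [(0.92, [0.513, 0.073, 0.082]), (0.9, [0.336, 0.209, 0.001]), (0.65, [0.567, 0.04, -0.003]), (0.5, [0.569, -0.012, 0.131])]
spoon_short_tip [(0.62, [0.543, 0.076, 0.093]), (0.58, [0.31, 0.221, -0.0])]
pot [(0.7, [0.481, 0.2, 0.001])]
```

View pics/w1.png

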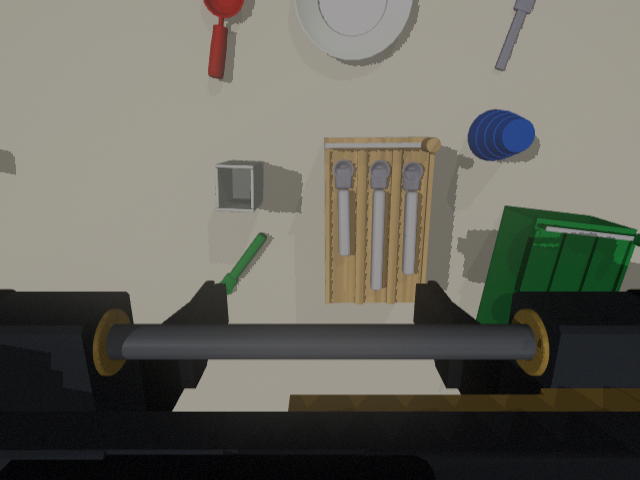

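The wrist view shows the left-lane spoon at (344,208), clearly the shortest, and the knob at (431,145). The pot is at (238,187), left of the box. Next I'll measure with depth and check against the top view, plus a close crop.

```bash
cat > h.py <<'E'
import numpy as np,cv2
def cloud(i,d):
    v,u=np.mgrid[0:480,0:640]
    c=np.stack([(u-i["cx"])/i["fx"]*d,(v-i["cy"])/i["fy"]*d,d,np.ones_like(d)],-1)
    P=c@np.linalg.inv(i["world_to_cam"]).T
    P=P[...,:3]; P[d<=0]=np.nan
    return P
def rect(P,m):
    (c,s,a)=cv2.minAreaRect((P[m][:,:2]*1000).astype(np.float32))
    z=P[m][:,2]*1000
    return np.round(c,1),np.round(s,1),round(a,1),"z",np.round(np.percentile(z,[5,50,95]),1),m.sum()
E
python3 - <<'E'
from h import *
import pickle
from rig import viewer
i,a,d=pickle.load(open("w1.pkl","rb"))
P=cloud(i,d)
a2,d2=viewer.capture("top");i2=viewer.camera_info("top");P2=cloud(i2,d2)
for n,Q,im in(("w",P,a),("t",P2,a2)):
    X,Y,Z=Q[...,0],Q[...,1],Q[...,2]
    pot=(np.hypot(X-.485,Y-.2)<.06)&(Z>.072)&(Z<.09); print(n,"pot",rect(Q,pot))
    box=(X>.33)&(X<.62)&(Y>-.06)&(Y<.14)&(Z>.08)&(Z<.098);print(n,"tray",rect(Q,box))
    kn=(np.hypot(X-.568,Y+.01)<.025)&(Z>.118)&(Z<.14);print(n,"knob",rect(Q,kn))
    hsv=cv2.cvtColor(im,cv2.COLOR_BGR2HSV)
    sp=(hsv[...,1]<50)&(Z>.083)&(Z<.11)&(X>.35)&(X<.55)&(Y>-.06)&(Y<.14)
    k,l,st,_=cv2.connectedComponentsWithStats(sp.astype(np.uint8))
    for j in range(1,k):
        if st[j,4]>60: print(n,"spoon",st[j],rect(Q,l==j))
cv2.imwrite("pics/crop.png",cv2.resize(a[120:320,200:460],None,fx=3,fy=3,interpolation=cv2.INTER_CUBIC))
E
```

```text
w pot (array([485.9, 199.5]), array([56.2, 46.5]), 6.6, 'z', array([73.7, 79.4, 81.1]), np.int64(663))
w tray (array([468.9,  23.4]), array([205.6, 125.3]), 9.1, 'z', array([83.8, 85.9, 92.4]), np.int64(14002))
w knob (array([570.6,  -9.2]), array([14.8, 15.3]), 52.2, 'z', array([121.4, 129.5, 131.2]), np.int64(221))
w spoon [ 333  159   21   97 1275] (array([482.4,  66.4]), array([117.4,  23.5]), 10.7, 'z', array([ 89.2,  98.2, 100.7]), np.int64(1275))
w spoon [ 369  160   21  130 1699] (array([468.9,  20.9]), array([156.,  24.]), 11.4, 'z', array([ 89.5,  98.6, 100.8]), np.int64(1699))
w spoon [ 402  161   21  114 1548] (array([481.7, -16.4]), array([139.8,  25.1]), 12.0, 'z', array([ 89.5,  98.3, 100.7]), np.int64(1548))Traceback (most recent call last):
  File "<stdin>", line 9, in <module>
  File "h.py", line 11, in rect
    return np.round(c,1),np.round(s,1),round(a,1),"z",np.round(np.percentile(z,[5,50,95]),1),m.sum()
                                                               ~~~~~~~~~~~~~^^^^^^^^^^^^^
    return _quantile_unchecked(
        a, q, axis, out, overwrite_input, method, keepdims, weights)
    return _ureduce(a,
                    func=_quantile_ureduce_func,
    ...<5 lines>...
                    overwrite_input=overwrite_input,
                    method=method)
    r = func(a, **kwargs)
    result = _quantile(arr,
                       quantiles=q,
    ...<2 lines>...
                       out=out,
                       weights=wgt)
    slices_having_nans = np.isnan(arr[-1, ...])
                                  ~~~^^^^^^^^^
IndexError: index -1 is out of bounds for axis 0 with size 0
```

```bash
python3 - <<'E'
from h import *
import pickle
from rig import viewer
i,a,d=pickle.load(open("w1.pkl","rb"))
a2,d2=viewer.capture("top");i2=viewer.camera_info("top");Q=cloud(i2,d2)
X,Y,Z=Q[...,0],Q[...,1],Q[...,2]
print((d2>0).mean(), Q[284,317],Q[257,240],Q[220,364])
def tr(m): 
    return rect(Q,m) if m.sum()>5 else "none"
print("pot",tr((np.hypot(X-.485,Y-.2)<.06)&(Z>.065)&(Z<.1)))
print("tray",tr((X>.33)&(X<.62)&(Y>-.06)&(Y<.14)&(Z>.075)&(Z<.1)))
print("knob",tr((np.hypot(X-.568,Y+.01)<.03)&(Z>.115)&(Z<.15)))
cv2.imwrite("pics/crop.png",cv2.resize(a[120:320,200:460],None,fx=3,fy=3,interpolation=cv2.INTER_CUBIC))
# reproject wrist points in the top image
for n,p in (("spoon end",[.4255,.056,.1]),("tray front mid",[.570,.0396,.09]),("knob",[.570,-.010,.13]),("pot top",[.4859,.1995,.08])):
    c=i2["world_to_cam"]@np.r_[p,1];print(n,i2["fx"]*c[0]/c[2]+i2["cx"],i2["fy"]*c[1]/c[2]+i2["cy"])
E
```

```text
0.9961295572916666 [0.46773169 0.06161965 0.10192053] [0.44235998 0.04202104 0.70744937] [0.49712544 0.00323218 0.48589446]
pot none
tray (array([469.2,  23.7]), array([205.2, 125. ]), 9.4, 'z', array([83.6, 86.7, 99.2]), np.int64(5863))
knob (array([571.3, -15.5]), array([10.1,  1.9]), 4.8, 'z', array([122.9, 129.8, 132.6]), np.int64(10))
spoon end 319.67713643056885 310.4950501950061
tray front mid 332.5383007782322 223.72705256100838
knob 363.1153825852354 219.62664110575264
pot top 236.79602567691495 271.6164733958596
```

View pics/crop.png

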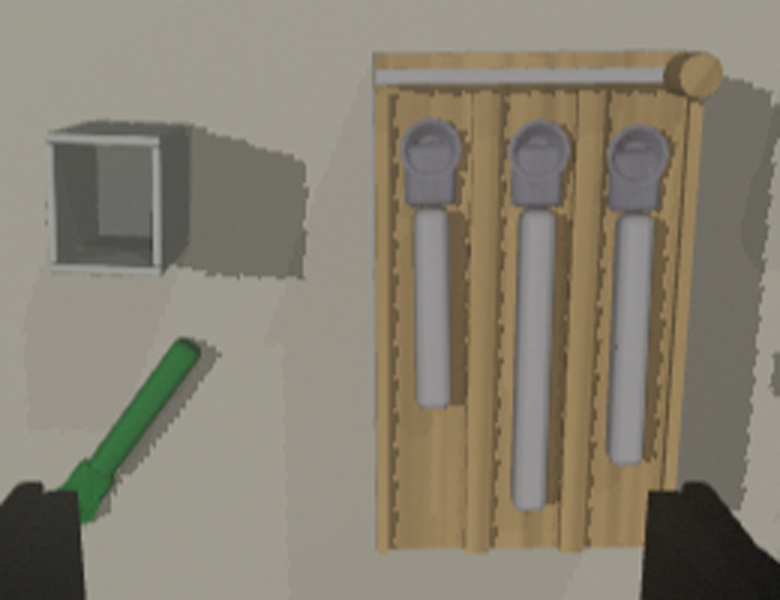

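The crop confirms it: the left-lane spoon is the shortest, and box, pot and spoon sizes and heights all match the text. The top-view reprojection agrees to about 2 px. I'll grasp the pot 14 mm forward of its centre so the gripper body clears the knob when placing.

```bash
python3 -m jog '[[1,0.0286,-0.1028,0,0,0,2.3],[1,0.0286,-0.1028,0,0,0,2.3],[1,0.0286,-0.1028,0.05,0,0,2.3],[1,0.0286,-0.1028,0.11,0,0,2.3],[1,0.0286,-0.1028,0.17,0,0,2.3],[1,0.0286,-0.1028,0.22,0,0,2.3],[1,0.0286,-0.1028,0.26,0,0,2.3],[1,0.0286,-0.1028,0.295,0,0,2.3],[1,0.0286,-0.1028,0.32,0,0,2.3],[1,0.0286,-0.1028,0.325,0,0,2.3],[1,0.0286,-0.1028,0.325,0,0,2.3],[0.4,0.0286,-0.1028,0.325,0,0,2.3],[0.4,0.0286,-0.1028,0.325,0,0,2.3],[0.4,0.0286,-0.1028,0.325,0,0,2.3],[0.4,0.0286,-0.1028,0.325,0,0,2.3],[0.4,0.0286,-0.1028,0.325,0,0,2.3],[0.4,0.0286,-0.1028,0.325,0,0,2.3],[0.4,0.0286,-0.1028,0.325,0,0,2.3]]'
```

```text
time_s: 5.98
position: [0.5002, 0.2023, 0.0587]
tcp_rot: [[0.993, 0.117, 0.0], [0.117, -0.993, -0.0], [0.0, 0.0, -1.0]]
force: [0.4, -1.3, 2.8]
opening: 0.523
grasp_force: 30.0
```

```bash
python3 -m jog '[[0.4,0,0,-0.03,0,0,0],[0.4,0,0,-0.05,0,0,0],[0.4,0.05,0,-0.05,0,0,0],[0.4,0.105,0,-0.05,0,0,0],[0.4,0.115,0.02,-0.05,0,0,-2.5],[0.4,0.115,0.07,-0.05,0,0,-2.5],[0.4,0.115,0.115,-0.05,0,0,-2.5],[0.4,0.105,0.128,-0.05,0,0,-2.5],[0.4,0.103,0.128,-0.05,0,0,-2.5],[0.4,0.103,0.128,-0.03,0,0,-2.5],[0.4,0.103,0.128,-0.015,0,0,-2.5],[0.4,0.1,0.128,-0.005,0,0,-2.5],[0.4,0.097,0.128,-0.001,0,0,-2.5],[0.4,0.095,0.128,-0.001,0,0,-2.5],[0.4,0.093,0.128,-0.001,0,0,-2.5],[0.4,0.093,0.128,0,0,0,-2.5],[0.4,0.093,0.128,0,0,0,-2.5]]'
```

```text
time_s: 8.1
position: [0.6075, 0.0861, 0.0589]
tcp_rot: [[0.987, 0.16, 0.0], [0.16, -0.987, 0.0], [0.0, 0.0, -1.0]]
force: [0.1, -0.6, -2.4]
opening: 0.527
grasp_force: 30.0
```

```bash
python3 -m jog '[[0.9,0,0,0,0,0,0],[0.9,0,0,0,0,0,0],[0.9,0,0,0,0,0,0],[0.9,0,0,-0.02,0,0,0],[0.9,0,0,-0.06,0,0,0],[0.9,0,0,-0.12,0,0,0],[0.9,-0.03,0,-0.18,0,0,0],[0.9,-0.08,0.03,-0.22,0,0,0],[0.9,-0.12,0.06,-0.25,0,0,0],[0,-0.12,0.06,-0.25,0,0,0],[0,-0.12,0.06,-0.25,0,0,0]]'
cat > look.py <<'E'
from h import *
from rig import bot,viewer
import sys
F=np.array([.5701,.0396]);th=np.deg2rad(9.2);R=np.array([[np.cos(th),-np.sin(th)],[np.sin(th),np.cos(th)]])
s=bot.read_state();i=viewer.camera_info("wrist");a,d=viewer.capture("wrist");cv2.imwrite(f"pics/{sys.argv[1]}.png",a)
Q=cloud(i,d);T=Q.copy();T[...,:2]=(Q[...,:2]-F)@R
print(s["time_s"],s["position"])
X,Y,Z=T[...,0],T[...,1],T[...,2]
def tr(n,m): print(n,*(rect(T,m) if m.sum()>5 else ["none"]))
tr("pot",(abs(X-.035)<.05)&(abs(Y-.04)<.05)&(Z>.074)&(Z<.0835)&(X>.0005))
tr("tray",(abs(X+.1)<.12)&(abs(Y)<.08)&(Z>.084)&(Z<.098)&(X<.003))
tr("knob",(abs(X+.008)<.02)&(Y<.11)&(Y>-.07)&(Z>.12)&(Z<.14))
hsv=cv2.cvtColor(a,cv2.COLOR_BGR2HSV)
for c in(-.04,0,.04): tr(f"spoon{c}",(hsv[...,1]<50)&(Z>.083)&(Z<.11)&(abs(Y-c)<.017)&(X<-.0155)&(X>-.2))
E
python3 look.py w2
```

```text
time_s: 9.48
position: [0.4988, 0.0077, 0.3088]
tcp_rot: [[0.987, 0.159, 0.001], [0.159, -0.987, 0.0], [0.001, -0.0, -1.0]]
force: [0.6, 0.1, -0.5]
opening: 0.752
grasp_force: 0.0
9.475 [0.49877309 0.00765828 0.30882067]
pot [29.9 39.8] [46.4 55.2] 89.9 z [76.2 79.6 81. ] 976
tray [-98.5   0.6] [197.9 125.2] 0.1 z [84.3 86.  92.4] 17672
knob [ -7.3 -48.8] [14.9 15.1] 46.6 z [128.  129.8 131.2] 281
spoon-0.04 [-97.3 -38.7] [140.3  23.6] 0.5 z [ 89.6  98.6 100.7] 2062
spoon0 [-106.8   -2.4] [165.   23.6] 2.5 z [ 89.6  98.8 100.7] 2338
spoon0.04 [-83.4  44.2] [ 24.9 118.4] 88.8 z [ 88.8  98.  100.7] 1872
```

View pics/w2.png

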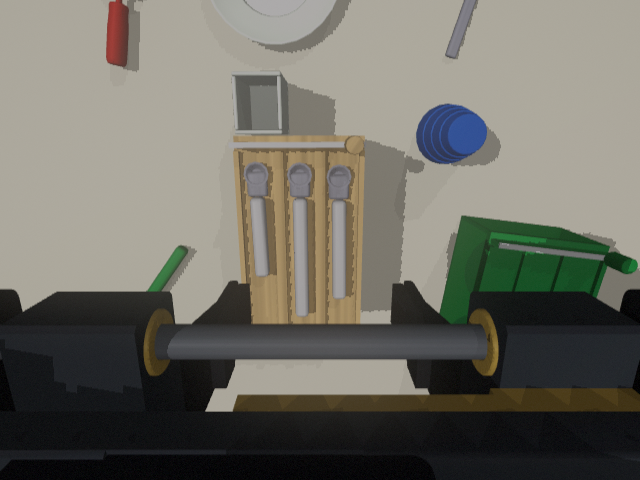

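```bash
python3 -m jog '[[0,0.03,0.03,0,0,0,0],[0,0.0675,0.065,0,0,0,0],[0,0.0675,0.065,0.06,0,0,0],[0,0.0675,0.065,0.12,0,0,0],[0,0.0675,0.065,0.165,0,0,0],[0,0.0675,0.065,0.186,0,0,0],[0,0.0675,0.065,0.186,0,0,0],[0,0.0675,0.055,0.186,0,0,0],[0,0.0675,0.045,0.186,0,0,0],[0,0.0675,0.03,0.186,0,0,0],[0,0.0675,0.013,0.186,0,0,0],[0,0.0675,-0.005,0.186,0,0,0],[0,0.0675,-0.023,0.186,0,0,0],[0,0.0675,-0.041,0.186,0,0,0],[0,0.0675,-0.058,0.186,0,0,0],[0,0.0675,-0.068,0.186,0,0,0],[0,0.0675,-0.075,0.186,0,0,0],[0,0.0675,-0.075,0.186,0,0,0]]'
```

```text
time_s: 11.78
position: [0.5525, 0.0932, 0.1223]
tcp_rot: [[0.987, 0.16, -0.001], [0.16, -0.987, 0.001], [-0.001, -0.001, -1.0]]
force: [0.9, -0.2, 0.6]
opening: 0.002
grasp_force: 0.0
```

```bash
python3 -m jog '[[0,0,0.008,0,0,0,0],[0,0,0.008,-0.06,0,0,0],[0,0,0.008,-0.12,0,0,0],[0,-0.06,0.02,-0.16,0,0,0],[0,-0.12,0.03,-0.19,0,0,0],[0,-0.15,0.03,-0.19,0,0,0],[0,-0.15,0.03,-0.19,0,0,0],[0,-0.15,0.03,-0.19,0,0,0]]'; python3 look.py w3
```

```text
time_s: 12.78
position: [0.4107, 0.0384, 0.3128]
tcp_rot: [[0.987, 0.159, 0.002], [0.159, -0.987, -0.0], [0.002, 0.0, -1.0]]
force: [0.0, -0.2, 0.0]
opening: 0.003
grasp_force: 0.0
12.775 [0.41070068 0.03836368 0.31279381]
pot [18.5 39.9] [45.8 33.7] 89.7 z [77.1 79.7 81.1] 584
tray [-102.4    3.5] [205.4 132.3] 0.3 z [84.3 86.  92.2] 22563
knob [-8.1 73.3] [15.3 14.9] 47.3 z [123.4 129.6 131.1] 379
spoon-0.04 [-96. -41.] [138.5  24.1] 2.4 z [ 89.5  98.3 100.8] 2520
spoon0 [-104.7   -2.5] [160.6  23.5] 2.0 z [ 89.7  98.7 100.8] 2739
spoon0.04 [-81.4  42.2] [ 22.8 115.8] 90.0 z [ 89.2  98.3 100.7] 2130
```

View pics/w3.png

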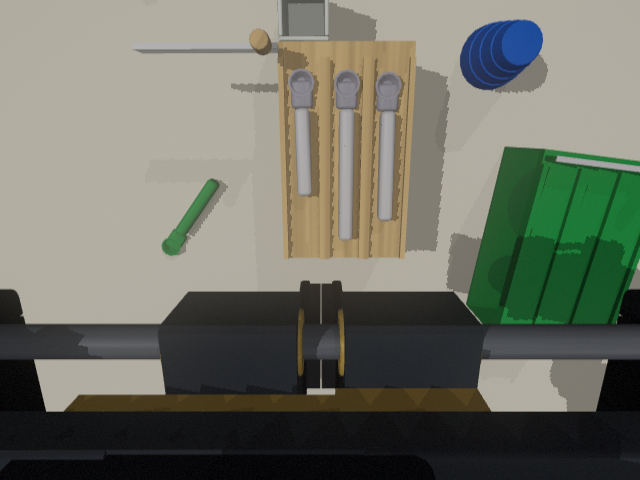

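The panel is open (knob at tray y=+73, so v is about 0.124 and the lane is free), the pot is in place, and the short spoon's end is at tray x of about -139. Now the push.

```bash
python3 -m jog '[[0,-0.0064,-0.0166,0.06,0,0,0],[0,-0.0064,-0.0166,0.12,0,0,0],[0,-0.0064,-0.0166,0.17,0,0,0],[0,-0.0064,-0.0166,0.2,0,0,0],[0,-0.0064,-0.0166,0.2093,0,0,0],[0,-0.0064,-0.0166,0.2093,0,0,0],[0,0.002,-0.0166,0.2093,0,0,0],[0,0.008,-0.0166,0.2093,0,0,0],[0,0.013,-0.0166,0.2093,0,0,0],[0,0.018,-0.0166,0.2093,0,0,0],[0,0.023,-0.0166,0.2093,0,0,0],[0,0.028,-0.0166,0.2093,0,0,0],[0,0.033,-0.0166,0.2093,0,0,0],[0,0.038,-0.0166,0.2093,0,0,0],[0,0.042,-0.0166,0.2093,0,0,0],[0,0.046,-0.0166,0.2093,0,0,0],[0,0.049,-0.0166,0.2093,0,0,0],[0,0.049,-0.0166,0.2093,0,0,0]]'; python3 look.py w4
```

```text
time_s: 15.08
position: [0.456, 0.0632, 0.1033]
tcp_rot: [[0.987, 0.16, 0.001], [0.16, -0.987, -0.0], [0.001, 0.0, -1.0]]
force: [0.1, -0.3, 0.4]
opening: 0.005
grasp_force: 0.0
15.075 [0.45601784 0.06318286 0.10327554]
pot [10.9 39.6] [46.2 19.5] 89.4 z [77.2 79.7 81. ] 1443
tray [-85.5   3.7] [177.1 133.5] 0.1 z [84.4 86.9 92.7] 61212
knob [-8.2 73. ] [15.5 15.4] 43.7 z [123.5 129.8 131.1] 2628
spoon-0.04 [-99.6 -40.4] [146.1  27.1] 0.8 z [ 89.2  96.4 100.5] 9620
spoon0 [-62.8  -2.9] [77.3 25.7] 4.3 z [ 88.9  92.3 100.4] 7094
spoon0.04 [-78.9  40.7] [ 17.4 126.7] 87.6 z [ 96.8  99.6 101.2] 6781
```

View pics/w4.png

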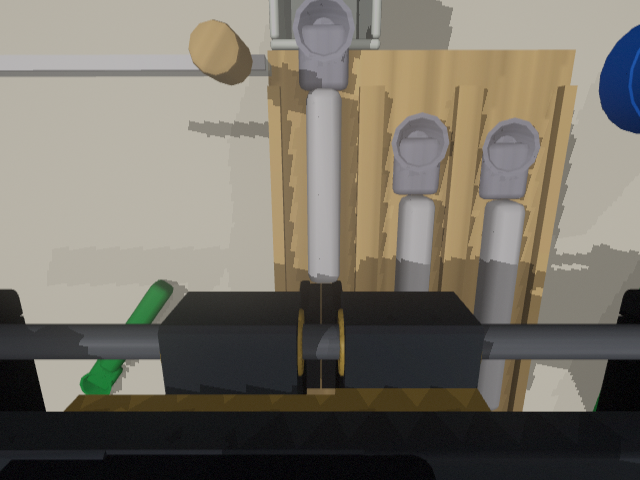

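```bash
python3 -m jog '[[0,0.004,0,0,0,0,0],[0,0.008,0,0,0,0,0],[0,0.011,0,0,0,0,0],[0,0.014,0,0,0,0,0],[0,0.017,0,0,0,0,0],[0,0.02,0,0,0,0,0],[0,0.023,0,0,0,0,0],[0,0.026,0,0,0,0,0],[0,0.026,0,0,0,0,0]]'; python3 look.py w5
```

```text
time_s: 16.25
position: [0.4818, 0.0674, 0.1033]
tcp_rot: [[0.987, 0.16, 0.001], [0.16, -0.987, -0.0], [0.001, 0.0, -1.0]]
force: [0.3, 0.6, 0.4]
opening: 0.001
grasp_force: 0.0
16.25 [0.48175095 0.06736309 0.10328604]
pot [24.1 39.6] [45.2 46.2] 0.4 z [77.4 79.9 83. ] 4725
tray [-72.5   0.1] [126.1 150.9] 89.9 z [84.3 86.  92.1] 43380
knob [-8.  73.2] [15.3 15.6] 14.6 z [124.2 129.8 131. ] 2103
spoon-0.04 [-82.5 -43.3] [113.   27.8] 5.2 z [ 88.9  92.5 100.4] 6755
spoon0 [-49.9  -2.6] [51.7 26.1] 5.8 z [ 88.4  91.5 100.1] 4540
spoon0.04 [-65.8  41.4] [100.6  17.6] 0.1 z [ 99.9 106.7 109.7] 2432
```

View pics/w5.png

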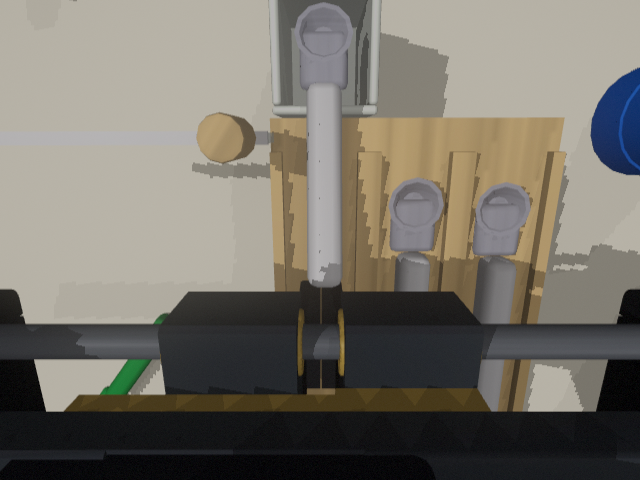

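The spoon has started to tip: its handle is rising and the bowl, at (323,35), is over the pot opening. Continuing slowly.

```bash
python3 -m jog '[[0,0.003,0,0,0,0,0],[0,0.006,0,0,0,0,0],[0,0.009,0,0,0,0,0],[0,0.012,0,0,0,0,0],[0,0.015,0,0,0,0,0],[0,0.018,0,0,0,0,0],[0,0.018,0,0,0,0,0]]'; python3 look.py w6; python3 - <<'E'
from rig import viewer,models
import numpy as np,cv2
a,_=viewer.capture("scene")
cv2.imwrite("pics/s6.png",np.hstack([cv2.resize(a[180:330,230:430],(400,300)),cv2.resize(cv2.imread("pics/w6.png"),(400,300))]))
for t in("spoon_short","spoon_short_tip"):print(t,[(round(d["p"],2),np.round(d["xyz"],3).tolist()) for d in models.tip_of("scene",t)[:3]])
E
```

```text
time_s: 17.18
position: [0.4994, 0.0702, 0.1033]
tcp_rot: [[0.987, 0.16, 0.0], [0.16, -0.987, -0.0], [0.0, 0.0, -1.0]]
force: [-0.3, 0.0, -0.1]
opening: 0.002
grasp_force: 0.0
17.175 [0.49936597 0.07023114 0.10325755]
pot [29.6 39.7] [55.6 46.2] 0.2 z [75.7 79.6 81.1] 4688
tray [-65.    3.4] [132.7 130.6] 90.0 z [84.3 85.7 91.9] 38429
knob [-7.8 73.1] [15.3 15.4] 16.2 z [123.9 129.8 131. ] 1922
spoon-0.04 [-77.8 -43.4] [103.5  27.7] 5.6 z [ 88.7  91.9 100.3] 5055
spoon0 [-41.9  -0.7] [25.6 34.8] 89.3 z [87.9 91.1 92.5] 3044
spoon0.04 none
spoon_short [(0.56, [0.337, 0.207, 0.001]), (0.48, [0.586, 0.083, 0.035])]
spoon_short_tip [(0.62, [0.312, 0.219, 0.004])]
```

View pics/s6.png

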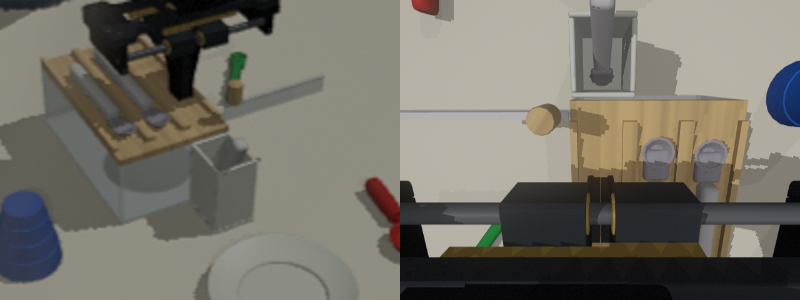

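The spoon dropped into the pot: the handle stands out of it in both views. I'll retract straight up and back, then measure its lean.

```bash
python3 -m jog '[[0,-0.01,0,0,0,0,0],[0,-0.02,0,-0.05,0,0,0],[0,-0.03,0,-0.11,0,0,0],[0,-0.05,0.02,-0.17,0,0,0],[0,-0.07,0.03,-0.2,0,0,0],[0,-0.07,0.03,-0.2,0,0,0],[0,-0.07,0.03,-0.2,0,0,0],[0,-0.07,0.03,-0.2,0,0,0]]'; cat >> look.py <<'E'
m=(abs(X-.03)<.06)&(abs(Y-.04)<.05)&(Z>.085)&(X>0.003)&(Z<.13);tr("handle",m)
m=(abs(X-.03)<.024)&(abs(Y-.04)<.019)&(Z>.002)&(Z<.13)&(hsv[...,1]<255);print("inside z",np.round(np.percentile(Z[m],[1,50,99]),3))
t=m&(Z>np.nanmax(Z[m])-.008);print("top",T[t].mean(0))
from rig import models
for n in("spoon_short","spoon_short_tip","pot","spoon_mid","spoon_long","plate","cups","red_spoon","fork"):
    print(n,[(round(q["p"],2),np.round(q["xyz"],3).tolist()) for q in models.tip_of("wrist",n)[:2]])
E
python3 look.py w7
```

```text
time_s: 18.38
position: [0.4341, 0.0298, 0.3017]
tcp_rot: [[0.987, 0.161, -0.003], [0.161, -0.987, 0.001], [-0.003, -0.001, -1.0]]
force: [0.4, -0.6, -0.2]
opening: 0.004
grasp_force: 0.0
18.375 [0.43410195 0.02980744 0.30174002]
pot [26.3 30.6] [64.4 50.8] 89.6 z [75.6 79.6 81.5] 974
tray [-102.2    3.2] [205.4 130.9] 0.1 z [84.3 85.7 91.6] 23925
knob [-7.9 73. ] [15.1 15.5] 72.0 z [123.1 129.7 131.2] 391
spoon-0.04 [-95.3 -41.1] [137.4  24.6] 2.9 z [ 89.5  98.5 100.7] 2524
spoon0 [-104.5   -2.3] [160.7  23.8] 2.0 z [ 89.6  98.8 100.8] 2725
spoon0.04 none
handle [42.4 40.3] [ 8.6 13.9] 1.4 z [85.8 91.7 98.1] 206
inside z [0.002 0.042 0.097]
top [0.04444241 0.04010641 0.09534986]
spoon_short [(0.83, [0.584, 0.084, 0.033]), (0.77, [0.336, 0.206, 0.0])]
spoon_short_tip [(0.64, [0.572, 0.08, 0.008]), (0.59, [0.309, 0.218, 0.003])]
pot [(0.71, [0.586, 0.086, 0.004])]
spoon_mid [(0.31, [0.583, 0.087, 0.031])]
spoon_long [(0.71, [0.595, -0.122, 0.001])]
plate []
cups [(0.77, [0.598, -0.122, 0.002])]
red_spoon [(0.43, [0.553, 0.11, 0.129])]
fork []
```

View pics/w7.png

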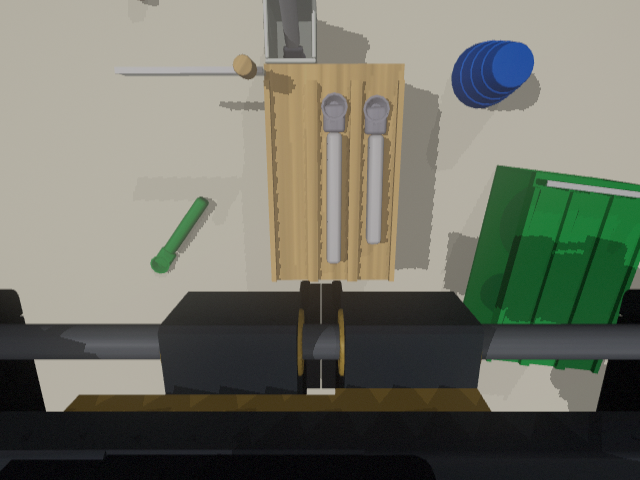

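```bash
python3 -m jog '[[0,0.05,0,-0.04,0,0,0],[0,0.07,0,-0.06,0,0,0],[0,0.07,0,-0.06,0,0,0],[0,0.07,0,-0.06,0,0,0]]'; python3 look.py w8; python3 - <<'E'
from h import *
import re
from rig import viewer,models
F=np.array([.5701,.0396]);th=np.deg2rad(9.2);R=np.array([[np.cos(th),-np.sin(th)],[np.sin(th),np.cos(th)]])
i=viewer.camera_info("wrist");a,d=viewer.capture("wrist");T=cloud(i,d);T[...,:2]=(T[...,:2]-F)@R
P=T[(abs(T[...,1]-.04)<.004)&(T[...,2]>.02)&(T[...,2]<.125)&(T[...,0]>.008)&(T[...,0]<.075)]
for z in np.arange(.02,.12,.01):
    q=P[(P[:,2]>=z)&(P[:,2]<z+.01)]
    if len(q): print(round(z,2),len(q),np.round(np.percentile(q[:,0],[2,50,98])*1000,1))
E
```

```text
time_s: 19.38
position: [0.5021, 0.0407, 0.362]
tcp_rot: [[0.987, 0.16, -0.003], [0.16, -0.987, 0.0], [-0.003, -0.001, -1.0]]
force: [-0.3, 0.2, -0.1]
opening: 0.005
grasp_force: 0.0
19.375 [0.50212309 0.04070086 0.36202493]
pot [30.1 39.9] [45.8 55.7] 90.0 z [76.5 79.6 81.2] 730
tray [-86.8   0.4] [174.5 125.5] 0.1 z [84.2 85.8 92. ] 13093
knob [-7.7 73.1] [14.9 15.3] 74.9 z [124.7 129.7 131. ] 217
spoon-0.04 [-97.1 -38.7] [140.5  24.2] 0.9 z [ 89.5  98.4 100.8] 1612
spoon0 [-91.2   0.1] [132.8  23.1] 0.0 z [ 89.7  98.7 100.7] 1534
spoon0.04 none
handle [51.5 40.4] [22.9 14.1] 0.1 z [ 88.1 107.1 111.5] 364
inside z [0.002 0.03  0.111]
top [0.05110356 0.03995331 0.10888283]
spoon_short [(0.83, [0.583, 0.086, 0.034]), (0.83, [0.339, 0.206, 0.002])]
spoon_short_tip [(0.85, [0.573, 0.08, 0.008]), (0.72, [0.673, 0.249, 0.001])]
pot [(0.68, [0.593, 0.086, 0.001])]
spoon_mid [(0.84, [0.522, -0.009, 0.086])]
spoon_long [(0.86, [0.512, 0.034, 0.079])]
plate []
cups [(0.71, [0.598, -0.124, -0.004]), (0.21, [0.57, 0.04, -0.004])]
red_spoon [(0.64, [0.552, 0.107, 0.13]), (0.63, [0.673, 0.251, -0.0])]
fork [(0.85, [0.738, -0.112, 0.001]), (0.39, [0.596, -0.121, -0.0])]
0.02 25 [13.6 15.9 17.7]
0.03 27 [18.2 20.4 21.6]
0.04 21 [22.5 23.6 25.3]
0.05 31 [25.7 27.7 29.8]
0.06 28 [29.7 31.7 33.6]
0.07 32 [34.  36.2 38.1]
0.08 39 [37.8 39.9 42.4]
0.09 36 [42.3 44.1 46. ]
0.1 90 [46.4 50.9 63.7]
0.11 68 [50.2 54.7 60.4]
```

Lean is about 22° (limit 40°), the tip sits about 8 mm above the counter inside the pot, the pot is unmoved and upright, and the bystanders still in view are in place. Handing in.

```bash
python3 -c "
from rig import workorder
print(workorder.hand_in())"
```

```text
the job is handed in; nothing more can be done
None
```

I handed the job in at about 19 s of the 58 s allowed: the short spoon stands bowl-down in the pot at about 22° lean, and the pot is upright against the box front. I did not re-measure the plate at the end, and the judge's verdict was not shown.

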